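# Lock a sauce cartridge into the portion dispenser and take up the slack

## Task

The dosing cartridge already lies in the trough of the bench portion dispenser. First swing the open retaining yoke over the cartridge's nozzle and press it down until it clicks home in its spring catch; then pump the trigger against the handle, squeezing and letting it return, until the pusher has slid the cartridge up against the yoke and the pusher's own spring is pressed in about 5 mm, but never 9 mm or more, which would force sauce out. The pressure drops as soon as the trigger is let go, so finish while holding: keep trigger and handle squeezed together between the fingers, still and with that light pressure on; leave everything else on the table where it is.

Things in the scene. Friction and masses are not known exactly. Their poses are not given: they have to be found in the camera images.
- dispenser: Fixed bench dispenser: steel base 325 x 96 x 8 mm, aluminium housing (80 long, 32 wide, 108 high) at its rear, sheet trough ahead of it. Origin: under the base's middle; x along the rod towards the nozzle, z up. In its frame, mm: rod axis z 46; trigger pivot x -92, z 92; handle centre x -121; yoke pivot x 73, z 46; trough x 4 to 130, edges 54 apart, 42 high.
- yoke (a joint): Yoke angle, rad: 0 closed and home, grows as it swings up and back towards the housing; starts at 1.0 to 1.45, stop 1.65. A steel fork 66 mm wide on two side arms; closed, its plate stands across the trough's front, slot over the nozzle. The pivot is stiff (0.11 N m): it stays where left. Over the last 0.12 rad it pushes past the sprung catch (3 to 7 N down on its bar), which then keeps it.
- yoke_bar (a point): Middle of the yoke's black round grab bar, 10 mm thick, 42 mm long across the dispenser (along its y), on a stem; pinch it across its ends or its thickness, it turns in the fingers as the yoke swings. Closed, it is 64.5 mm ahead of and 52 mm above the pivot (83 mm from it); it moves in the dispenser's x-z plane.
- yoke_hinge (a point): Middle of the yoke's pivot axis, which runs along the dispenser's y, 46 mm above the table.
- trigger (a joint): Trigger angle, rad: 0 at rest (spring return), grows to 0.40 (stop) when squeezed towards the handle, about 24 mm at the grip point, with 2 to 15 N. A pawl then pushes the toothed rod forward, about 36 mm per rad once it meets a tooth (up to 5 mm of the stroke is lost first); 12 to 14 mm a full stroke. On return the pawl clicks back over the teeth.
- trigger_grip (a point): Grip point in the middle of the trigger's steel blade (10 mm thick along the rod, 18 mm wide, 90 mm long), 60 mm above its pivot, 152 mm above the table. The blade stands ahead of the handle, leans 0.2 rad forward at rest and 0.2 rad back when fully squeezed; its top is 180 mm above the table.
- handle_grip (a point): Middle of the fixed black upright handle, 152 mm above the table, behind trigger_grip. The handle is 22 mm thick along the rod, 26 mm wide, 100 to 186 mm above the table. Over the outsides of handle and trigger here: 57 mm at rest, 33 mm fully squeezed; both outsides are free of obstacles.
- handle: The fixed upright handle as a body; its origin is that of the dispenser (for where it is see handle_grip).
- rod (a joint): Travel of the toothed rod towards the nozzle, m; starts at 0 to 0.02. Unloaded, about 3 N of brake friction keep it where the last stroke left it; when the trigger is let go under load the pusher's spring slides it back until the pressure is gone.
- pusher (a joint): How far the pusher's spring is pressed in, m: 0 free, 0.012 at most. The pusher is a white disc of 36 mm diameter whose sleeve telescopes over the spring on the rod's front end; free, there are 12 mm between the sleeve's rear flange and the black collar on the rod, and this gap closes as the spring is pressed in. It pushes with 2 N as the spring starts to move plus 1.2 N for each mm.
- pusher_face (a point): Centre of the pusher's front face, 46 mm above the table; it pushes on the cartridge's back end.
- cartridge: Loose closed white plastic cartridge lying in the trough along the rod: body 48 mm thick, 105 mm long, nozzle 14 mm thick and 34 mm long on its front, about 0.25 kg. Origin: centre of its back end, x towards the nozzle. It starts 4 to 12 mm short of where the closed yoke stops it; seated there, its origin is at x = 30 mm of the dispenser's frame.
- portion_cup: Bystander: clear portion cup, 62 mm wide, 34 mm high; origin under its centre.
- measuring_scoop: Bystander: steel measuring scoop 115 mm long, lying; origin under its middle.
- egg_pack: Bystander: closed clear egg pack 120 x 166 x 66 mm; origin under its centre.
- parts_tin: Bystander: small flat tin 74 x 100 x 25 mm; origin under its centre.
- burr_disc: Bystander: mill grinding disc, 70 mm wide, 11 mm thick, lying flat; origin under its centre.
- hex_key: Bystander: hex key 98 mm long, lying; origin under its middle.

How it is judged:
By the outcome, as a careful person would: the job done as asked, in the order asked, and still so for the second after the job is handed in, while the arm keeps its last pose, push and grip.
It also fails if it takes over 70 s, if anything falls off the work surface, if the arm or the gripper's body presses on something with over 40 N, if the wrist force passes 120 N, or if a joint passes its speed limit or range.

## Robot

A 6-joint arm with a two-finger parallel gripper is mounted at the origin on a cart in front of the work surface, level with it; the furniture and walls round the work are solid. World frame = base frame: x ahead of the robot, y to its left, z up, the work surface at z = 0. Lengths are in m, angles in degrees, forces in N, time in s.
With the tool pointing down it reaches from about 0.4 to 0.825 m from the base axis. Payload 7 kg.
Tool frame: the origin (TCP) lies on the centre line of the jaws, within the pads' length; the fingertips stand 19 mm ahead of it and the grasp point (between the pads) is the TCP (r.tip_extent is the distance from the TCP to the fingertips, in m); z points along the fingers, y is the line along which they close (so a half turn about z gives the same grasp; the last joint's range is limited). The gripper opens to 88 mm and grips with 3 to 60 N. Pads are 19 mm wide; open, the fingers measure 130 mm over their backs; the gripper's body (78 mm by 193 mm) begins 47 mm behind the grasp point.
Start: joints at [79.761, 20.546, 0.682, 0, -70.136, -16.507], TCP at [0.304, 0.603, 0.246] pointing down, gripper open.
Joint ranges: [-176.03, 176.03], [-82.01, 121.73], [-58.28, 71.71], [-173.87, 95.51], [-174.79, -0.11], [-173.66, 173.66]. Speed limits (degrees/s): [136.94, 136.94, 172.46, 180, 180, 180].

## Interface

Orientations are given as [roll, pitch, yaw] about the fixed x, y, z axes, in that order (R = Rz(yaw) Ry(pitch) Rx(roll)).
In Python, from plant import r gives the robot as it stands. The module is installed in compiled form; this text tells all that it offers.
- The arm moves only by the tool jog_arm, never from a script. Its argument "deltas" is a list that holds one entry, the list of rows, each a list of 5 numbers: the opening, from -1 (shut) to 1 (fully open), then the shift along the world's x, y, z in cm, then the turn about the world's z in rad. In form: [[[claw, dx, dy, dz, turn], ...]]. A call has 1 to 8 rows; each row shifts and turns the commanded pose from where the row before left it; what a row does not reach is not made up. A row lasts 1/8 s, in which the tool goes at most 62.5 mm and 10.7 degrees, less where a joint would pass 70% of its speed; a pose out of reach is approached as far as the arm can. A call with a gripper value outside its range is refused whole. The fingers move at their own pace and stop on an object; "force" is the grip in N (left out, the last holds). Time passes only in rows, so rows that do not move let the fingers close. It gives the time, the measured TCP pose, the force, the opening and the grip force at its end, in the units of the state.
- r.get_state(): the state, without advancing time (a new reading comes with each control period).
- r.capture(name): name is "scene" or "top"; returns the picture (384x512x3 uint8, blue, green, red); there is no depth.
- r.camera_info(name): a dict with "fx", "fy", "cx", "cy" (pixels), "view" (4x4, takes a point from world to camera coordinates). Camera axes: x right, y up, looking along -z (the intrinsics and any distortion apply to the point x, -y, -z); pixel columns grow to the right and rows downward; lengths in m; the calibration is good to about 2 mm. A picture is of the moment at which its call begins. camera_info takes no time and is no camera call.
- r.close_job(): hands the job in; it is judged then, once.
The state is a dict: "time_s": time; "joints": joint angles; "qd": joint speeds; "joint_torque": joint torques, N m; "tcp_pos": TCP position; "eef_rot": TCP orientation; "contact_force": force on the tool from outside, world axes, zero at the start; "moment": the same for the moment, N m; "gripper_width": finger opening in m; "gripper_force": force on a finger pad.
Only numpy, scipy, OpenCV 4.12 (cv2) and the standard library are available. Lean on these libraries where they do the work, as an engineer would, in place of code of your own. Each camera call takes 0.05 s, during which the arm holds its last target. There are 200 camera calls.

## Working session

There is one attempt and no reset: what is moved stays moved. The work goes in short steps, Python scripts to look and compute and a tool call to move; the robot and the scene stay as the last step left them, time stands still between calls to the robot, and variables do not carry over. Pictures are saved under pics/ and viewed, at most 10 in all, crops included, and the job is handed in when it is done.

Besides the shell and the picture viewer there is one more tool, called after "Request:" as a command line: name --argument value ..., lists and objects as JSON in quotes. jog_arm: Moves the arm, as the interface text tells. Its arguments: {"type":"object","properties":{"deltas":{"type":"array"},"force":{"type":"number"}},"required":["deltas"]}

```bash
mkdir -p pics; python3 - <<'E'
from plant import r
import cv2,numpy as np
np.set_printoptions(precision=4,suppress=True)
for n in("scene","top"):
    im=r.capture(n);cv2.imwrite(f"pics/{n}0.png",im)
    c=r.camera_info(n);print(n,{k:(np.array(v) if k=="view" else v) for k,v in c.items()})
    V=np.array(c["view"]);print("pos",-V[:3,:3].T@V[:3,3])
print(r.get_state())
a=[cv2.imread(f"pics/{n}0.png") for n in("scene","top")]
for n,i in zip("st",a): cv2.imwrite(f"pics/{n}0b.png",cv2.resize(i,(800,600),interpolation=cv2.INTER_CUBIC))
E
```

```text
scene {'fx': 355.3203224603987, 'fy': 355.3203224603987, 'cx': 256.3977076782, 'cy': 187.5729078820992, 'view': array([[ 0.7755, -0.631 , -0.0227, -0.2349],
       [ 0.3945,  0.4561,  0.7977, -0.4561],
       [-0.493 , -0.6275,  0.6026, -0.5682],
       [ 0.    ,  0.    ,  0.    ,  1.    ]])}
pos [ 0.082  -0.2968  0.701 ]
top {'fx': 423.3223220092213, 'fy': 423.3223220092213, 'cx': 257.97598021427973, 'cy': 186.83029053037484, 'view': array([[ 0.0135, -0.9996,  0.0268,  0.2985],
       [ 0.9899,  0.0171,  0.1409, -0.5777],
       [-0.1413,  0.0246,  0.9897, -1.0473],
       [ 0.    ,  0.    ,  0.    ,  1.    ]])}
pos [0.4198 0.334  1.1099]
{'time_s': 0.1, 'joints': array([ 79.762 ,  20.5884,   0.6376,  -0.0183, -70.1362, -16.506 ]), 'qd': array([ 0.0131, -0.1095,  0.1957,  0.0541,  0.0114,  0.0087]), 'joint_torque': array([ -0.001 , -58.4161,  29.3751,   7.0155,   0.0101,  -0.    ]), 'tcp_pos': array([0.3036, 0.6024, 0.2447]), 'eef_rot': array([179.9117,  -0.0082, -26.7502]), 'contact_force': array([-0.0547, -0.2028,  0.0991]), 'moment': array([ 0.047 ,  0.0356, -0.0194]), 'gripper_force': 0.0, 'gripper_width': 0.08791885679431115}
```

View pics/s0b.png

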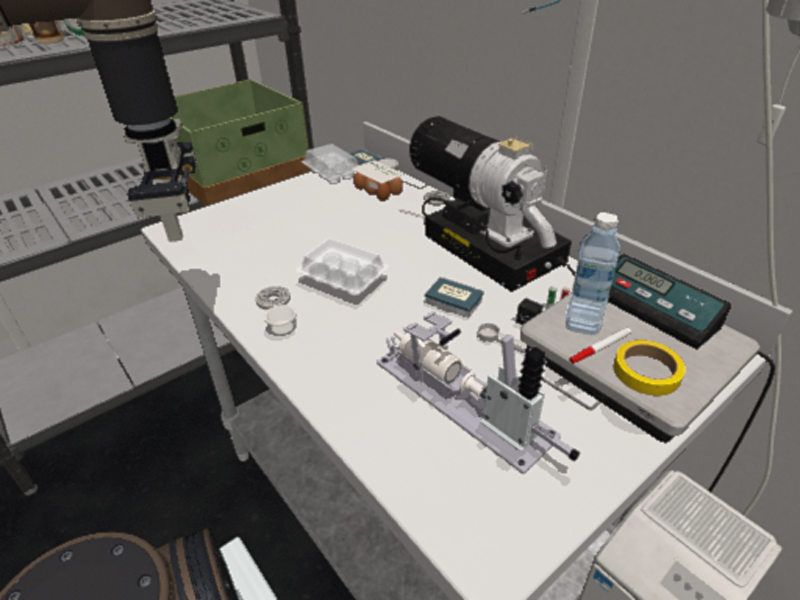

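View pics/t0b.png

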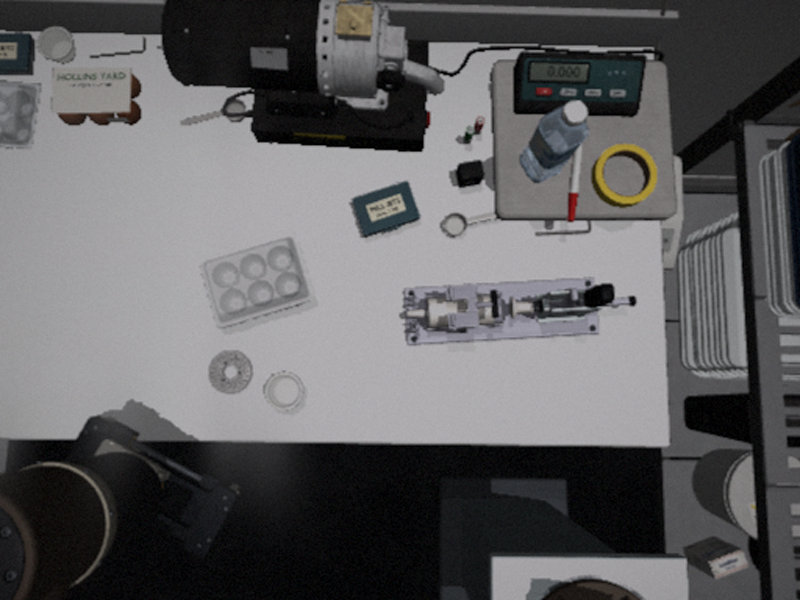

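The dispenser lies nozzle towards +y: in the scene view it runs from about (385,350) to (575,455), in the top view from (405,310) to (635,300), both in the 800x600 pictures. The yoke is raised. I'll enlarge both.

```bash
python3 - <<'E'
import cv2
def crop(n,x,y,w,h,s,o):
    i=cv2.imread(n)[y:y+h,x:x+w];i=cv2.resize(i,None,fx=s,fy=s,interpolation=cv2.INTER_CUBIC)
    for k in range(0,w,10):
        cv2.putText(i,str(x+k),(k*s,8),0,.3,(0,0,255));cv2.line(i,(k*s,10),(k*s,15),(0,0,255))
    for k in range(10,h,10):
        cv2.putText(i,str(y+k),(0,k*s),0,.3,(0,0,255));cv2.line(i,(22,k*s),(28,k*s),(0,0,255))
    cv2.imwrite(o,i)
crop("pics/top0.png",250,165,160,70,5,"pics/tc.png")
crop("pics/scene0.png",238,192,140,110,5,"pics/sc.png")
E
```

```text
(no output)
```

View pics/tc.png

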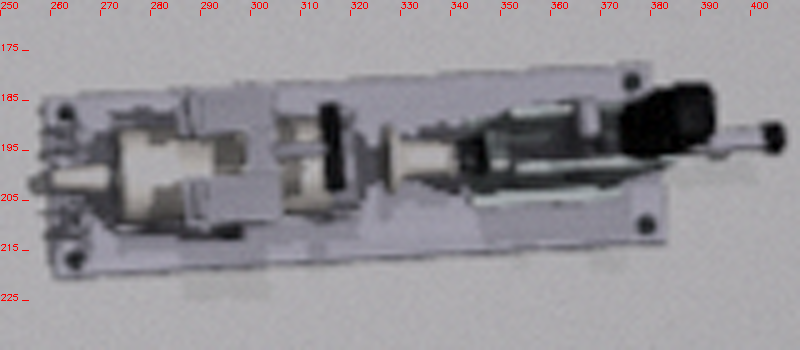

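View pics/sc.png

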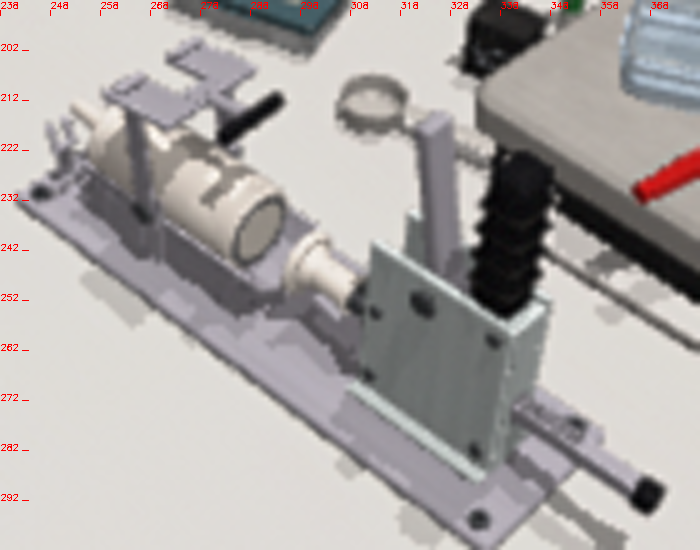

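Base corners, yoke bar, blade top and handle top are readable in both crops. For example the bar centre is at (316.7,194.4) in the top view and (288.2,215.7) in the scene view. I'll fit the pose from these.

```bash
cat > h.py <<'E'
from plant import r
import numpy as np
from scipy.optimize import least_squares
np.set_printoptions(precision=4,suppress=True)
C={n:r.camera_info(n) for n in("scene","top")}
def proj(n,p):
    c=C[n];V=np.array(c["view"]);q=V[:3,:3]@np.array(p)+V[:3,3]
    return np.array([c["cx"]+c["fx"]*q[0]/-q[2],c["cy"]+c["fy"]*q[1]/q[2]])
def tri(a,b):
    return least_squares(lambda p:np.r_[proj("top",p)-a,proj("scene",p)-b],[.5,.1,.1]).x
def W(v,p):
    c,s=np.cos(v[2]),np.sin(v[2]);return np.array([v[0]+c*p[0]-s*p[1],v[1]+s*p[0]+c*p[1],p[2]])
def bar(t,R=.083):
    a=np.arctan2(52,64.5)+t;return np.array([.073+R*np.cos(a),0,.046+R*np.sin(a)])
E
python3 - <<'E'
from h import *
T=lambda x,y:np.array([250+x/5,165+y/5])
S=lambda x,y:np.array([238+x/5,192+y/5])
l=.1625;w=.048;z=.008
obs=[("top",(l,w,z),T(55,280)),("top",(l,-w,z),T(42,98)),("top",(-l,-w,z),T(650,63)),("top",(-l,w,z),T(665,243)),
("scene",(l,w,z),S(15,200)),("scene",(-l,w,z),S(488,548)),("scene",(-l,-w,z),S(603,437))]
f=lambda v:np.concatenate([proj(n,W(v,p))-o for n,p,o in obs])
s=least_squares(f,[.45,.12,1.57]);v=s.x;print(v,np.degrees(v[2]));print(s.fun.reshape(-1,2))
B=tri(T(333.5,147),S(251,118.5));print("bar tri",B)
c,sn=np.cos(v[2]),np.sin(v[2])
L=lambda p:np.array([c*(p[0]-v[0])+sn*(p[1]-v[1]),-sn*(p[0]-v[0])+c*(p[1]-v[1]),p[2]])
print("bar local",L(B), "angle",np.arctan2(L(B)[2]-.046,L(B)[0]-.073)-np.arctan2(52,64.5),np.hypot(L(B)[2]-.046,L(B)[0]-.073))
g=least_squares(lambda t:np.r_[proj("top",W(v,bar(t[0])))-T(333.5,147),proj("scene",W(v,bar(t[0])))-S(251,118.5)],[1.2]);print("theta",g.x,g.fun,W(v,bar(g.x[0])))
hd=tri(T(697,112)+[-3,2],S(527,158));print("handle top approx",hd,L(hd))
for n,p in dict(trig=(-.092+.088*np.sin(.2),0,.18),trg=(-.092+.0596*np.sin(.2),0,.152),handtop=(-.121,0,.186),hg=(-.121,0,.152),hinge=(.073,0,.046),barclosed=bar(0)).items():
    w_=W(v,p);print(n,w_,(proj("top",w_)-[250,165])*5,(proj("scene",w_)-[238,192])*5)
E
```

```text
[0.5476 0.1406 1.6459] 94.30089427259642
[[-0.5537 -0.002 ]
 [-0.2272 -0.0587]
 [ 0.1147 -0.0222]
 [ 0.8288 -0.0233]
 [-0.979  -1.0535]
 [-0.2848  1.1043]
 [ 0.9972 -0.808 ]]
bar tri [0.5457 0.17   0.1182]
bar local [ 0.0295 -0.0002  0.1182] angle 1.4345085071703965 0.08428040006067077
theta [1.4389] [-0.2584  0.2201 -0.135   0.3583] [0.5454 0.1704 0.1169]
handle top approx [0.5552 0.0227 0.1882] [-0.1182  0.0013  0.1882]
trig [0.5532 0.0663 0.18  ] [587.2409 117.2631] [432.0522 124.9613]
trg [0.5536 0.0606 0.152 ] [582.1598 124.9092] [436.3813 178.2249]
handtop [0.5567 0.0199 0.186 ] [694.3817 109.4243] [522.2952 166.9142]
hg [0.5567 0.0199 0.152 ] [669.8194 119.8179] [512.5424 224.9463]
hinge [0.5422 0.2134 0.046 ] [224.8634 170.1851] [185.959  182.0883]
barclosed [0.5373 0.2778 0.0981] [103.6515 165.8314] [99.8816 51.3253]
```

The fit is consistent: dispenser at (0.548,0.141), yaw 94.3°, yoke at about 1.44 rad, with the bar triangulated at (0.5457,0.170,0.118). Next I move above the bar, with the jaws closing along its length.

Request:
jog_arm --deltas '[[[1,3,-5.4,0,-0.13],[1,3,-5.4,0,-0.13],[1,3,-5.4,0,-0.13],[1,3,-5.4,0,-0.13],[1,3,-5.4,0,-0.13],[1,3,-5.4,0,-0.13],[1,3,-5.4,0,-0.13],[1,3,-5.4,0,-0.12]]]' --force 20

```text
time_s: 1.1
tcp_pos: [0.5443, 0.1689, 0.2455]
eef_rot: [180.0, 0.0, -86.0]
contact_force: [1.1, 0.9, -0.0]
gripper_width: 0.0876
gripper_force: 0.0
```

Request:
jog_arm --deltas '[[[1,0,0,0,0],[1,0,0,0,0]]]'

```text
time_s: 1.35
tcp_pos: [0.5437, 0.1704, 0.2452]
eef_rot: [180.0, -0.0, -85.8]
contact_force: [-0.7, 0.7, 1.1]
gripper_width: 0.0875
gripper_force: 0.0
```

Request:
jog_arm --deltas '[[[1,0.2,0,-4,0],[1,0,0,-4,0],[1,0,0,-3,0],[1,0,0,-1,0],[1,0,0,0,0]]]'

```text
time_s: 1.98
tcp_pos: [0.5455, 0.1717, 0.1256]
eef_rot: [180.0, -0.0, -85.7]
contact_force: [-0.7, 0.0, 0.5]
gripper_width: 0.0877
gripper_force: 0.0
```

Request:
jog_arm --deltas '[[[-0.2,0,0,0,0],[-0.2,0,0,0,0],[-0.2,0,0,0,0],[-0.2,0,0,0,0],[-0.2,0,0,0,0],[-0.2,0,0,0,0]]]' --force 15

```text
time_s: 2.72
tcp_pos: [0.5453, 0.1704, 0.1255]
eef_rot: [179.9, -0.0, -85.8]
contact_force: [-2.2, -0.7, 1.1]
gripper_width: 0.0416
gripper_force: 15.0
```

```bash
python3 - <<'E'
from h import *
import cv2
a=r.capture("scene")[182:262,228:328];b=r.capture("top")[165:225,250:350]
a=cv2.resize(a,None,fx=4,fy=4,interpolation=cv2.INTER_CUBIC);b=cv2.resize(b,None,fx=4,fy=4,interpolation=cv2.INTER_CUBIC)
o=np.zeros((320,800,3),np.uint8);o[:,:400]=a;o[:240,400:]=b;cv2.imwrite("pics/g1.png",o)
v=[.5476,.1406,1.6459]
for t in np.arange(1.44,-.05,-.12):print(round(t,2),W(v,bar(t)))
E
```

```text
1.44 [0.5454 0.1703 0.1169]
1.32 [0.5447 0.1791 0.1215]
1.2 [0.544  0.1883 0.1251]
1.08 [0.5433 0.1979 0.1275]
0.96 [0.5425 0.2078 0.1288]
0.84 [0.5418 0.2177 0.1289]
0.72 [0.5411 0.2276 0.1278]
0.6 [0.5403 0.2372 0.1255]
0.48 [0.5396 0.2466 0.122 ]
0.36 [0.539  0.2554 0.1175]
0.24 [0.5383 0.2636 0.112 ]
0.12 [0.5378 0.2711 0.1055]
-0.0 [0.5373 0.2778 0.0981]
```

View pics/g1.png

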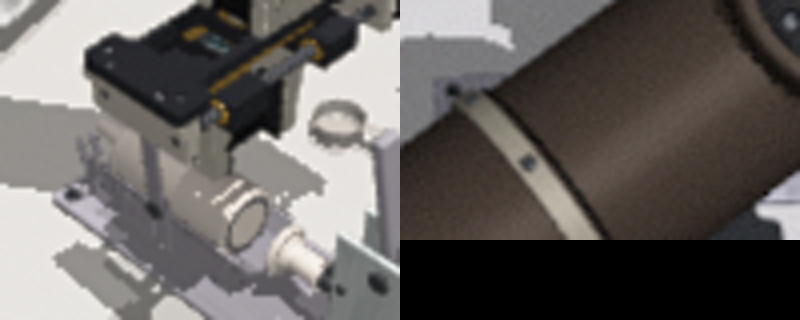

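The bar is pinched at its ends (41.6 mm) with the left-hand finger at about (215,155) in this picture. Next I follow the arc.

Request:
jog_arm --deltas '[[[-0.2,-0.07,0.88,0.46,0],[-0.2,-0.07,0.92,0.36,0],[-0.2,-0.07,0.96,0.24,0],[-0.2,-0.07,0.99,0.13,0],[-0.2,-0.07,0.99,0.01,0],[-0.2,-0.07,0.99,-0.11,0]]]'

```text
time_s: 3.58
tcp_pos: [0.541, 0.2286, 0.1362]
eef_rot: [179.9, -0.0, -85.8]
contact_force: [-3.1, -3.2, -1.8]
gripper_width: 0.0418
gripper_force: 15.0
```

Request:
jog_arm --deltas '[[[-0.2,-0.07,0.96,-0.23,0],[-0.2,-0.07,0.94,-0.35,0],[-0.2,-0.07,0.88,-0.45,0],[-0.2,-0.07,0.82,-0.55,0],[-0.2,-0.05,0.75,-0.65,0],[-0.2,0,0,0,0]]]'

```text
time_s: 4.32
tcp_pos: [0.5377, 0.2727, 0.1134]
eef_rot: [180.0, 0.0, -85.7]
contact_force: [-4.9, 0.4, -1.5]
gripper_width: 0.0416
gripper_force: 15.0
```

Request:
jog_arm --deltas '[[[-0.2,0,0,0,0],[-0.2,0,0.22,-0.22,0],[-0.2,0,0.22,-0.26,0],[-0.2,0,0.2,-0.26,0],[-0.2,0,0,0,0]]]' --force 30

```text
time_s: 4.95
tcp_pos: [0.5374, 0.2787, 0.1066]
eef_rot: [179.9, 0.0, -85.8]
contact_force: [-9.0, 0.8, -0.4]
gripper_width: 0.0411
gripper_force: 30.0
```

Request:
jog_arm --deltas '[[[-0.2,0,0,-0.2,0],[-0.2,0,0,-0.2,0],[-0.2,0,0,0,0],[-0.2,0,0,0,0]]]'

```text
time_s: 5.45
tcp_pos: [0.5376, 0.279, 0.1058]
eef_rot: [-180.0, 0.1, -85.7]
contact_force: [-17.4, -0.9, 25.3]
gripper_width: 0.0414
gripper_force: 30.0
```

It has reached a stiff stop at 25 N. Next I unload, open, rise and look.

Request:
jog_arm --deltas '[[[-0.2,0,0,0.3,0],[0.6,0,0,0,0],[0.6,0,0,0,0],[0.6,0,0,0,0],[0.6,0,0,3,0],[1,0,0,5,0],[1,0,-4,4,0.1],[1,0,-5,0,0.18]]]'

```text
time_s: 6.45
tcp_pos: [0.5404, 0.1887, 0.2296]
eef_rot: [-179.6, 0.1, -69.3]
contact_force: [0.7, -0.8, -0.5]
gripper_width: 0.0871
gripper_force: 0.0
```

Request:
jog_arm --deltas '[[[1,0.3,-5.5,0,0.18],[1,0.4,-5.5,0,0.18],[1,0.4,-3,0,0.18],[1,0.4,-2,0,0.18],[1,0,0,0,0.18],[1,0,0,0,0.18],[1,0,0,0,0.18],[1,0,0,0,0]]]'

```text
time_s: 7.45
tcp_pos: [0.5536, 0.0279, 0.2259]
eef_rot: [-180.0, -0.0, 2.4]
contact_force: [-0.6, 0.1, -0.8]
gripper_width: 0.0875
gripper_force: 0.0
```

```bash
python3 - <<'E'
from h import *
import cv2
v=[.5476,.1406,1.6459]
i=r.capture("scene")[182:302,228:378];i=cv2.resize(i,None,fx=5,fy=5,interpolation=cv2.INTER_CUBIC);cv2.imwrite("pics/g2.png",i)
for t in(0,.12):print(t,(proj("scene",W(v,bar(t)))-[228,182])*5)
print(r.get_state()["tcp_pos"],r.get_state()["joints"],"target mid",W(v,(-.112,0,.152)))
for x in(.0,-.012,.03):print("pusher/cart px",x,(proj("scene",W(v,(x,0,.046)))-[228,182])*5)
E
```

```text
0 [149.812  101.3346]
0.12 [158.2723  96.2777]
[0.5535 0.0279 0.2258] [ 23.1388  10.0199 -16.4118   0.0072 -63.542   69.0941] target mid [0.556  0.0289 0.152 ]
pusher/cart px 0.0 [339.5807 303.2335]
pusher/cart px -0.012 [357.582  315.5837]
pusher/cart px 0.03 [295.7919 273.1912]
```

View pics/g2.png

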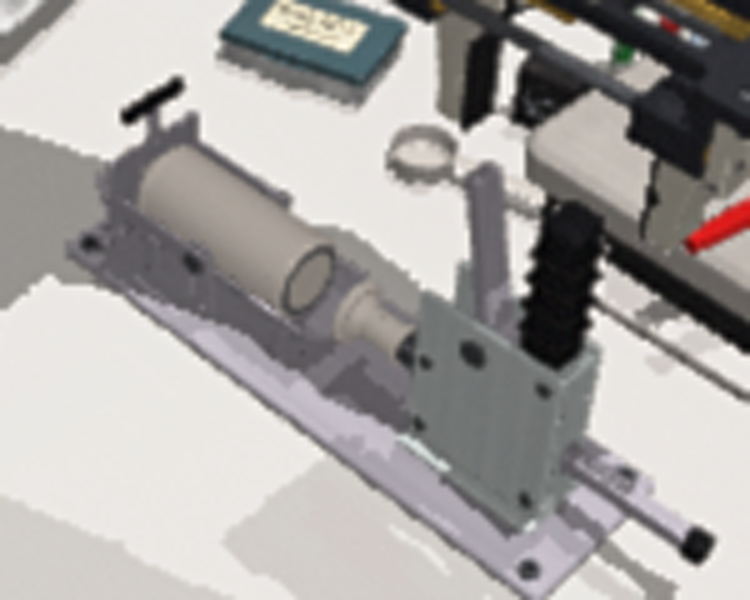

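The yoke is home: the bar centre is at (153,101), against a predicted (150,101) for closed. The cartridge back is at about (310,280), so 7–9 mm short of seated. The pusher disc is at about (352,305). Next I lower over handle and trigger.

Request:
jog_arm --deltas '[[[1,0.2,0.8,0,0.033],[1,0,0,0,0],[1,0,0,-3,0],[1,0,0,-3,0],[1,0,0,-1.4,0],[1,0,0,0,0]]]'

```text
time_s: 8.25
tcp_pos: [0.555, 0.0358, 0.1511]
eef_rot: [180.0, 0.1, 4.3]
contact_force: [-0.4, 0.0, 0.6]
gripper_width: 0.0874
gripper_force: 0.0
```

Request:
jog_arm --deltas '[[[0.75,0,-0.3,0,0],[0.55,0.03,-0.3,0,0],[0.45,0.03,-0.2,0,0],[0.35,0,0,0,0],[0.25,0,0,0,0],[0.25,0,0,0,0]]]' --force 25

```text
time_s: 9.0
tcp_pos: [0.5561, 0.0281, 0.1519]
eef_rot: [-180.0, -0.0, 4.4]
contact_force: [0.4, 3.6, 2.7]
gripper_width: 0.0546
gripper_force: 1.6
```

Request:
jog_arm --deltas '[[[0.15,0,-0.15,0,0],[0.05,0,-0.15,0,0],[-0.05,0,0,0,0],[-0.15,0,0,0,0],[-0.22,0,0,0,0],[-0.22,0,0,0,0],[-0.22,0,0,0,0]]]'

```text
time_s: 9.88
tcp_pos: [0.5562, 0.0275, 0.1519]
eef_rot: [-179.8, -0.1, 4.4]
contact_force: [-2.7, 15.2, 4.3]
gripper_width: 0.0358
gripper_force: 25.3
```

```bash
cat >> h.py <<'E'
import cv2
def look(o=None):
    s=r.capture("scene");cv2.imwrite(f"pics/{o}_s.png",s)
    i=cv2.resize(s[222:302,268:378],None,fx=7,fy=7,interpolation=cv2.INTER_CUBIC);cv2.imwrite(f"pics/{o}.png",i)
    v=[.5476,.1406,1.6459]
    ref=cv2.imread("pics/scene0.png")
    for n,x in(("tail",-.17),):
        pass
    # rod tail knob: black blob near rear end, subpixel centroid
    g=s[262:312,345:392].astype(float).max(2);w=np.clip(90-g,0,None)
    # restrict to line of rod
    ys,xs=np.mgrid[262:312,345:392]
    best=None
    for x in np.arange(-.235,-.10,.0005):
        p=proj("scene",W(v,(x,0,.046)))
        k=np.exp(-((xs-p[0])**2+(ys-p[1])**2)/(2*2.0**2));sc=(k*w).sum()
        if best is None or sc>best[0]:best=(sc,x,p)
    print("tail x",best)
    st=r.get_state();print(st["time_s"],st["tcp_pos"],st["gripper_width"],st["gripper_force"],st["contact_force"])
E
python3 -c "
from h import *
look('p1')"
```

```text
tail x (np.float64(910.9156481377591), np.float64(-0.19199999999999995), array([361.2911, 287.4986]))
9.925 [0.5562 0.0275 0.1519] 0.03544677282499284 25.301014557480812 [-3.0483 15.5372  4.2747]
```

View pics/p1.png

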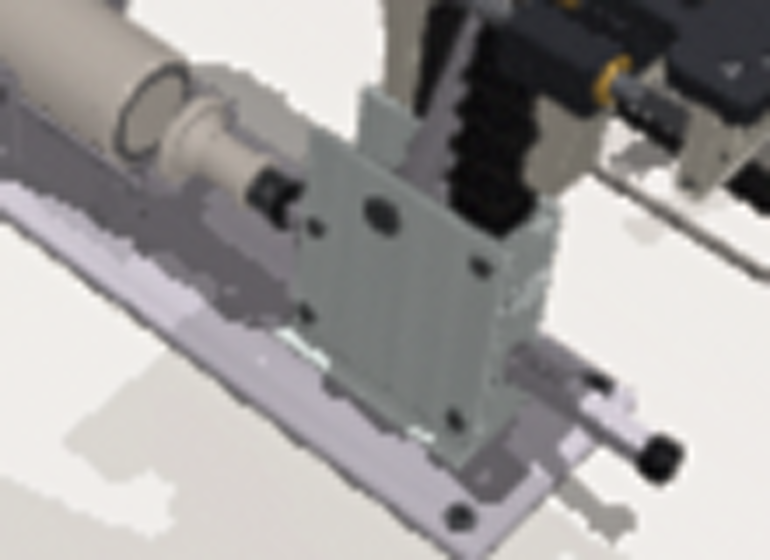

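The first stroke worked: the pusher disc at (190,147) is about 16 mm from the cartridge back at (155,112), and the knob is at (660,458). Second stroke.

Request:
jog_arm --deltas '[[[0.5,0,0.2,0,0],[0.95,0,0.2,0,0],[0.95,0,0,0,0],[0.95,0,0,0,0]]]'

```text
time_s: 10.42
tcp_pos: [0.5552, 0.0284, 0.1512]
eef_rot: [180.0, 0.1, 4.3]
contact_force: [-0.6, 0.7, -0.6]
gripper_width: 0.0701
gripper_force: 0.6
```

Request:
jog_arm --deltas '[[[0.6,0,-0.1,0,0],[0.4,0,-0.1,0,0],[0.2,0,-0.1,0,0],[0,0,-0.1,0,0],[-0.1,0,0,0,0],[-0.22,0,0,0,0],[-0.22,0,0,0,0],[-0.22,0,0,0,0]]]'

```text
time_s: 11.42
tcp_pos: [0.5558, 0.0275, 0.1519]
eef_rot: [-179.8, -0.1, 4.4]
contact_force: [-4.9, 15.3, 3.6]
gripper_width: 0.0355
gripper_force: 25.2
```

```bash
python3 -c "
from h import *
look('p2')
for n in ('scene0','p1_s','p2_s'):
  s=cv2.imread(f'pics/{n}.png');t=cv2.imread('pics/p1_s.png')[280:295,354:370]
  m=cv2.matchTemplate(s[262:312,345:395],t,cv2.TM_CCOEFF_NORMED);_,c,_,(x,y)=cv2.minMaxLoc(m)
  f=lambda a:0.5*(a[0]-a[2])/(a[0]-2*a[1]+a[2])
  print(n,c,x+345+f(m[y,x-1:x+2]),y+262+f(m[y-1:y+2,x]))
"
```

```text
tail x (np.float64(933.0434433186724), np.float64(-0.18299999999999994), array([357.8092, 285.1097]))
11.475 [0.5558 0.0275 0.1519] 0.035399744951318965 25.24589980021119 [-5.7731 15.3847  3.0335]
scene0 0.9548588395118713 359.2888 283.53067
p1_s 0.9999988079071045 354.00583 279.99808
p2_s 0.9403334259986877 350.6967 277.8013
```

Request:
jog_arm --deltas '[[[0.5,0,0.2,0,0],[0.95,0,0.2,0,0],[0.95,0,0,0,0],[0.95,0,0,0,0],[0.95,0,0,0,0],[0.95,0,0,0,0]]]'

```text
time_s: 12.22
tcp_pos: [0.5559, 0.0287, 0.1517]
eef_rot: [180.0, 0.0, 4.4]
contact_force: [0.5, 0.9, -1.7]
gripper_width: 0.0846
gripper_force: 0.5
```

Request:
jog_arm --deltas '[[[0.6,0,-0.1,0,0],[0.4,0,-0.1,0,0],[0.25,0,-0.1,0,0],[0.1,0,-0.1,0,0],[0.1,0,0,0,0],[0.1,0,0,0,0]]]'

```text
time_s: 12.98
tcp_pos: [0.5564, 0.026, 0.1524]
eef_rot: [-179.9, -0.1, 4.4]
contact_force: [-1.8, 6.9, 4.8]
gripper_width: 0.0487
gripper_force: 4.3
```

Request:
jog_arm --deltas '[[[0,0,0,0,0],[0,0,0,0,0],[-0.05,0,0,0,0],[-0.05,0,0,0,0]]]'

```text
time_s: 13.48
tcp_pos: [0.5564, 0.026, 0.1523]
eef_rot: [-179.9, -0.1, 4.4]
contact_force: [-0.5, 8.4, 4.2]
gripper_width: 0.0418
gripper_force: 4.4
```

```bash
cat >> h.py <<'E'
def tail(*ns):
  for n in ns:
    s=cv2.imread(f'pics/{n}.png');t=cv2.imread('pics/p1_s.png')[280:295,354:370]
    m=cv2.matchTemplate(s[255:312,335:395],t,cv2.TM_CCOEFF_NORMED);_,c,_,(x,y)=cv2.minMaxLoc(m)
    f=lambda a:0.5*(a[0]-a[2])/(a[0]-2*a[1]+a[2])
    X=x+335+f(m[y,x-1:x+2]);print(n,c,X,y+255+f(m[y-1:y+2,x]),"rod mm since start",(359.29-X)/.387)
E
python3 -c "
from h import *
look('p3');tail('p3_s')"
```

```text
tail x (np.float64(971.8730821866081), np.float64(-0.17049999999999993), array([353.0499, 281.8445]))
13.525 [0.5564 0.0261 0.1523] 0.041638094523165727 4.368464830331504 [-1.8782  9.149   4.3474]
p3_s 0.7632493376731873 345.77142 273.9802 rod mm since start 34.931744
```

View pics/p3.png

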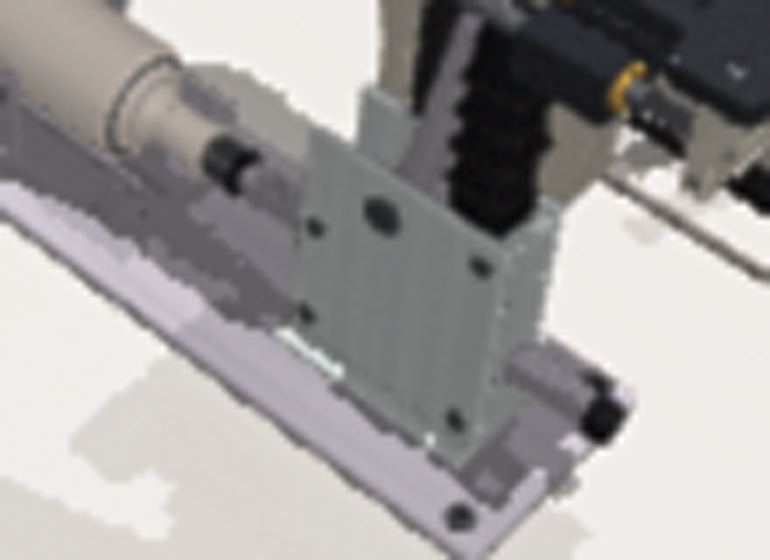

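The pusher has met the cartridge and begun to move it; its back edge is now at about (140,105). The sleeve gap is still open and the knob is at (603,415). I'll finish this stroke in small steps while watching the force.

Request:
jog_arm --deltas '[[[-0.1,0,0,0,0],[-0.1,0,0,0,0]]]'

```text
time_s: 13.78
tcp_pos: [0.5564, 0.0262, 0.1522]
eef_rot: [-179.9, -0.1, 4.4]
contact_force: [-2.4, 9.3, 4.1]
gripper_width: 0.0399
gripper_force: 4.8
```

Request:
jog_arm --deltas '[[[-0.14,0,0,0,0],[-0.14,0,0,0,0]]]'

```text
time_s: 14.02
tcp_pos: [0.5563, 0.0269, 0.1522]
eef_rot: [-179.8, -0.1, 4.4]
contact_force: [-2.3, 13.1, 6.0]
gripper_width: 0.0382
gripper_force: 6.7
```

Request:
jog_arm --deltas '[[[-0.18,0,0,0,0],[-0.18,0,0,0,0]]]'

```text
time_s: 14.28
tcp_pos: [0.5564, 0.0276, 0.1522]
eef_rot: [-179.8, -0.1, 4.4]
contact_force: [-3.7, 15.9, 5.0]
gripper_width: 0.0362
gripper_force: 8.5
```

```bash
python3 -c "
from h import *
look('p4');tail('p4_s')
def shift(a,b):
  A,B=[cv2.imread(f'pics/{n}.png') for n in(a,b)]
  x,y=proj('scene',W([.5476,.1406,1.6459],(.05,0,.07))).astype(int)
  return x,y
print(shift('p3_s','p4_s'))"
```

```text
tail x (np.float64(967.20018287221), np.float64(-0.16949999999999993), array([352.6729, 281.5859]))
14.325 [0.5563 0.0276 0.1522] 0.0360892617261345 8.52986385114491 [-4.0106 16.0091  5.9244]
p4_s 0.750271201133728 345.57428 273.79816 rod mm since start 35.44116
(np.int64(281), np.int64(226))
```

The contact force rose quickly over little travel, so this is the trigger stop, as in stroke 1. Next I release and make a slow stroke with the rear finger held at the handle.

Request:
jog_arm --deltas '[[[0.5,0,0.2,0,0],[0.95,0,0.2,0,0],[0.95,0,0.2,0,0],[0.95,0,0.3,0,0],[0.95,0,0,0,0],[0.95,0,0,0,0]]]'

```text
time_s: 15.08
tcp_pos: [0.5557, 0.0336, 0.1516]
eef_rot: [180.0, 0.0, 4.4]
contact_force: [0.3, 0.2, 0.3]
gripper_width: 0.0847
gripper_force: 0.0
```

```bash
python3 -c "
from h import *
look('p5');tail('p5_s')"
```

```text
tail x (np.float64(965.9984279145776), np.float64(-0.16999999999999993), array([352.8613, 281.7152]))
15.125 [0.5558 0.0337 0.1517] 0.08488945044520817 0.0 [-0.0116  0.2545  0.1917]
p5_s 0.8091074228286743 345.57904 273.99954 rod mm since start 35.42886
```

Request:
jog_arm --deltas '[[[0.6,0,0,0,0],[0.4,0,0,0,0],[0.25,0,0,0,0],[0.2,0,0,0,0],[0.2,0,0,0,0],[0.2,0,0,0,0]]]'

```text
time_s: 15.88
tcp_pos: [0.5562, 0.0343, 0.152]
eef_rot: [-180.0, -0.1, 4.4]
contact_force: [-0.2, 5.3, 3.2]
gripper_width: 0.0525
gripper_force: 2.3
```

Request:
jog_arm --deltas '[[[0.15,0,-0.1,0,0],[0.15,0,0,0,0],[0.15,0,0,0,0]]]'

```text
time_s: 16.25
tcp_pos: [0.5563, 0.0332, 0.152]
eef_rot: [-180.0, -0.1, 4.4]
contact_force: [-1.0, 6.1, 3.2]
gripper_width: 0.0505
gripper_force: 2.6
```

Request:
jog_arm --deltas '[[[0.1,0,-0.1,0,0],[0.1,0,0,0,0],[0.1,0,0,0,0]]]'

```text
time_s: 16.62
tcp_pos: [0.5564, 0.0323, 0.1521]
eef_rot: [-180.0, -0.1, 4.4]
contact_force: [-0.2, 5.3, 4.0]
gripper_width: 0.0481
gripper_force: 2.8
```

```bash
python3 -c "
from h import *
look('p6');tail('p6_s')"
```

```text
tail x (np.float64(1016.6734492056486), np.float64(-0.16449999999999992), array([350.7964, 280.2985]))
16.675 [0.5563 0.0323 0.1521] 0.04827499423287824 2.808992564678192 [0.2115 5.6642 3.6632]
p6_s 0.7922391295433044 343.8178 272.31027 rod mm since start 39.979843
```

Request:
jog_arm --deltas '[[[0.05,0,-0.1,0,0],[0.05,0,0,0,0],[0.05,0,0,0,0]]]'

```text
time_s: 17.05
tcp_pos: [0.5564, 0.0316, 0.1521]
eef_rot: [-179.9, -0.1, 4.4]
contact_force: [-0.9, 6.9, 4.3]
gripper_width: 0.046
gripper_force: 3.6
```

Request:
jog_arm --deltas '[[[0.01,0,-0.1,0,0],[0.01,0,0,0,0],[0.01,0,0,0,0]]]'

```text
time_s: 17.42
tcp_pos: [0.5564, 0.0315, 0.1522]
eef_rot: [-179.9, -0.1, 4.4]
contact_force: [-1.9, 11.0, 4.7]
gripper_width: 0.0446
gripper_force: 5.8
```

```bash
python3 -c "
from h import *
look('p7');tail('p7_s')
L=[cv2.resize(cv2.imread(f'pics/p{k}_s.png')[222:262,268:318],None,fx=8,fy=8,interpolation=cv2.INTER_CUBIC)[:300] for k in(1,5,6,7)]
cv2.imwrite('pics/cmp.png',np.vstack([np.hstack(L[:2]),np.hstack(L[2:])]))"
```

```text
tail x (np.float64(1029.1025202556611), np.float64(-0.16299999999999992), array([350.2362, 279.9141]))
17.475 [0.5564 0.0315 0.1522] 0.044338998570735144 5.835833698511124 [-1.8059 10.9602  5.4403]
p7_s 0.7931126356124878 343.23227 271.91098 rod mm since start 41.492867
```

View pics/cmp.png

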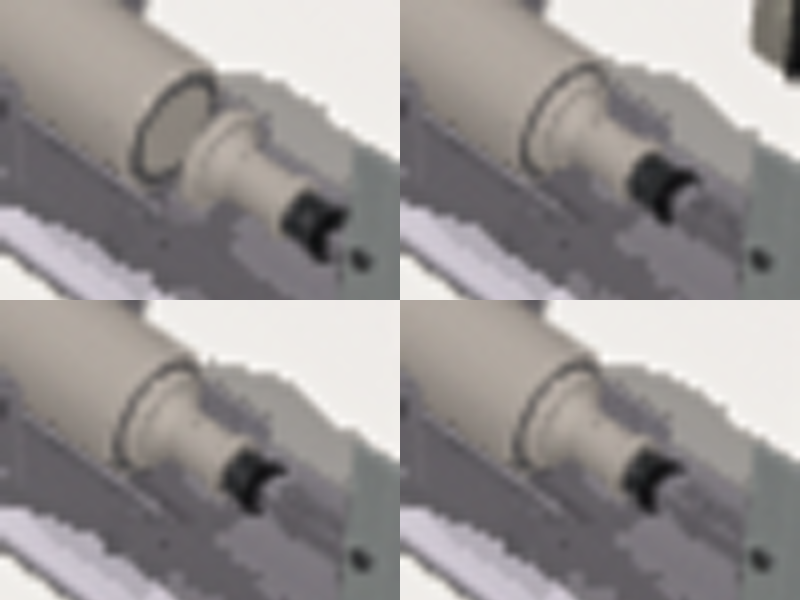

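Panels are p1, p5, p6 and p7. The rim bottom is at about (120,160) local in p5 and about (115,160) in p6 and p7, and the collar closes slightly on the flange. I'll quantify the motions numerically.

```bash
cat >> h.py <<'E'
def mv(a,b,box):
    # subpixel shift of patch box (x0,y0,x1,y1 in frame a) to frame b along rod, in mm
    A,B=[cv2.imread(f'pics/{n}.png') for n in(a,b)]
    x0,y0,x1,y1=box;t=A[y0:y1,x0:x1].astype(np.float32);t-=t.mean((0,1));v=[.5476,.1406,1.6459]
    xm,ym=(x0+x1-1)/2,(y0+y1-1)/2
    d=proj("scene",W(v,(.02,0,.05)))-proj("scene",W(v,(.01,0,.05)));d=d/10 # px per mm
    ss=np.arange(-3,9,.1);e=[]
    for s in ss:
        p=cv2.getRectSubPix(B,(x1-x0,y1-y0),(xm+d[0]*s,ym+d[1]*s),patchType=cv2.CV_32F);p=p-p.mean((0,1));e.append(((p-t)**2).mean())
    k=int(np.argmin(e));return round(float(ss[k]),2),round(float(e[k]),1)
RIM=(280,226,295,244);COL=(294,238,306,252)
E
python3 -c "
from h import *
for a,b in(('p3_s','p4_s'),('p4_s','p5_s'),('p5_s','p6_s'),('p6_s','p7_s'),('p5_s','p7_s')):
  print(a,b,'rim',mv(a,b,RIM),'rimL',mv(a,b,(280,236,288,246)),'collar',mv(a,b,COL))
tail('p3_s','p4_s','p5_s','p6_s','p7_s')"
```

```text
p3_s p4_s rim (0.5, 21.4) rimL (0.6, 35.6) collar (0.8, 23.2)
p4_s p5_s rim (-0.1, 47.7) rimL (0.0, 0.7) collar (0.0, 3.5)
p5_s p6_s rim (2.6, 54.2) rimL (2.6, 45.8) collar (3.9, 166.6)
p6_s p7_s rim (-0.1, 8.9) rimL (0.0, 0.8) collar (0.4, 47.7)
p5_s p7_s rim (2.7, 61.0) rimL (2.6, 45.7) collar (4.3, 275.2)
p3_s 0.7632493376731873 345.77142 273.9802 rod mm since start 34.931744
p4_s 0.750271201133728 345.57428 273.79816 rod mm since start 35.44116
p5_s 0.8091074228286743 345.57904 273.99954 rod mm since start 35.42886
p6_s 0.7922391295433044 343.8178 272.31027 rod mm since start 39.979843
p7_s 0.7931126356124878 343.23227 271.91098 rod mm since start 41.492867
```

The cartridge is seated: its rim stopped moving after p6 while the rod went on. I'll release once to get a clean zero-pressure reference, then make the final stroke.

Request:
jog_arm --deltas '[[[0.5,0,0.2,0,0],[0.95,0,0.2,0,0],[0.95,0,0,0,0],[0.95,0,0,0,0],[0.95,0,0,0,0],[0.95,0,0,0,0]]]'

```text
time_s: 18.23
tcp_pos: [0.5558, 0.0337, 0.1518]
eef_rot: [180.0, 0.0, 4.4]
contact_force: [0.4, -0.3, -0.5]
gripper_width: 0.0851
gripper_force: 0.0
```

```bash
python3 -c "
from h import *
look('p8');tail('p8_s');print('rim',mv('p7_s','p8_s',RIM),'col',mv('p8_s','p7_s',COL))"
```

```text
tail x (np.float64(991.6257660361432), np.float64(-0.16699999999999993), array([351.7329, 280.941 ]))
18.275 [0.5558 0.0338 0.1518] 0.08508033870249296 0.0 [ 0.1738 -0.2757 -0.0098]
p8_s 0.8066267371177673 344.80328 273.2401 rod mm since start 37.4334
rim (-0.1, 31.8) col (1.5, 209.6)
```

Request:
jog_arm --deltas '[[[0.6,0,0,0,0],[0.4,0,0,0,0],[0.25,0,0,0,0],[0.2,0,0,0,0],[0.2,0,0,0,0],[0.2,0,0,0,0]]]'

```text
time_s: 19.02
tcp_pos: [0.5561, 0.0343, 0.152]
eef_rot: [-180.0, -0.0, 4.4]
contact_force: [-1.3, 5.5, 2.2]
gripper_width: 0.0527
gripper_force: 2.3
```

Request:
jog_arm --deltas '[[[0.1,0,-0.2,0,0],[0.1,0,0,0,0],[0.1,0,0,0,0]]]'

```text
time_s: 19.4
tcp_pos: [0.5563, 0.0324, 0.1521]
eef_rot: [-180.0, -0.1, 4.4]
contact_force: [-1.0, 6.4, 3.9]
gripper_width: 0.0479
gripper_force: 2.8
```

```bash
python3 -c "
from h import *
look('p9');tail('p9_s');print('rim',mv('p8_s','p9_s',RIM),'col',mv('p8_s','p9_s',COL))"
```

```text
tail x (np.float64(997.2328184770788), np.float64(-0.16499999999999992), array([350.9835, 280.4268]))
19.45 [0.5563 0.0324 0.1521] 0.04835897879679751 2.799088731408119 [0.2783 5.2417 2.8484]
p9_s 0.7870118021965027 343.89972 272.3947 rod mm since start 39.76819
rim (-0.1, 17.0) col (1.2, 114.9)
```

Request:
jog_arm --deltas '[[[0.01,0,-0.2,0,0],[0.01,0,0,0,0],[0.01,0,0,0,0]]]'

```text
time_s: 19.82
tcp_pos: [0.5564, 0.0314, 0.1522]
eef_rot: [-179.9, -0.1, 4.4]
contact_force: [-2.4, 10.4, 5.3]
gripper_width: 0.0443
gripper_force: 5.5
```

```bash
python3 -c "
from h import *
look('p10');tail('p10_s');print('rim',mv('p8_s','p10_s',RIM),'col',mv('p8_s','p10_s',COL))"
```

```text
tail x (np.float64(1024.6449068784268), np.float64(-0.16299999999999992), array([350.2362, 279.9141]))
19.875 [0.5564 0.0315 0.1522] 0.04443905603586231 5.511314570903778 [-2.7599 11.3119  5.4378]
p10_s 0.7921934723854065 343.17654 271.86685 rod mm since start 41.63686
rim (0.2, 30.7) col (1.6, 217.6)
```

Compression is now about 4 mm: the rod is 4.0–4.3 mm past the zero-pressure reference and the rim hasn't moved. I'll close a little more and shift the tool so that both fingers carry the squeeze.

Request:
jog_arm --deltas '[[[-0.01,0,0.05,0,0],[-0.03,0,0.05,0,0],[-0.03,0,0,0,0],[-0.03,0,0,0,0]]]'

```text
time_s: 20.38
tcp_pos: [0.5564, 0.0311, 0.1522]
eef_rot: [-180.0, -0.1, 4.4]
contact_force: [-0.3, 4.5, 4.3]
gripper_width: 0.0424
gripper_force: 12.1
```

```bash
python3 -c "
from h import *
look('p11');tail('p11_s');print('rim',mv('p8_s','p11_s',RIM),'col',mv('p8_s','p11_s',COL))"
```

```text
tail x (np.float64(1061.9535848347916), np.float64(-0.16199999999999992), array([349.8634, 279.6583]))
20.425 [0.5564 0.0311 0.1522] 0.04243903837139245 12.143056690692902 [0.0386 4.7179 4.9412]
p11_s 0.7895386219024658 342.86438 271.69467 rod mm since start 42.443485
rim (0.2, 32.0) col (1.9, 269.9)
```

Request:
jog_arm --deltas '[[[-0.03,0,0.02,0,0],[-0.03,0,0,0,0],[-0.03,0,0,0,0],[-0.03,0,0,0,0],[-0.03,0,0,0,0],[-0.03,0,0,0,0]]]'

```text
time_s: 21.18
tcp_pos: [0.5564, 0.0311, 0.1521]
eef_rot: [-180.0, -0.1, 4.4]
contact_force: [1.2, 3.0, 5.2]
gripper_width: 0.0429
gripper_force: 12.8
```

```bash
python3 -c "
from h import *
look('p12');tail('p12_s')
v=[.5476,.1406,1.6459];print([np.linalg.norm(proj('scene',W(v,(x+.001,0,.046)))-proj('scene',W(v,(x,0,.046)))) for x in(0,-.03,-.165)])
F=[cv2.resize(cv2.imread(f'pics/{k}_s.png')[225:258,275:315],None,fx=10,fy=10,interpolation=cv2.INTER_CUBIC) for k in('p8','p12')]
full=cv2.resize(cv2.imread('pics/p12_s.png')[182:232,228:308],None,fx=5,fy=5)
o=np.zeros((330+250,800,3),np.uint8);o[:330]=np.hstack(F);o[330:,:400]=full;cv2.imwrite('pics/fin.png',o)"
```

```text
tail x (np.float64(1065.7515906658946), np.float64(-0.16199999999999992), array([349.8634, 279.6583]))
21.225 [0.5564 0.0311 0.1522] 0.04284959325387784 12.75914803147316 [0.7037 4.0216 5.8406]
p12_s 0.7877432703971863 342.85306 271.675 rod mm since start 42.47274
[np.float64(0.36074650342005665), np.float64(0.3753517069459221), np.float64(0.45345774026254915)]
```

View pics/fin.png

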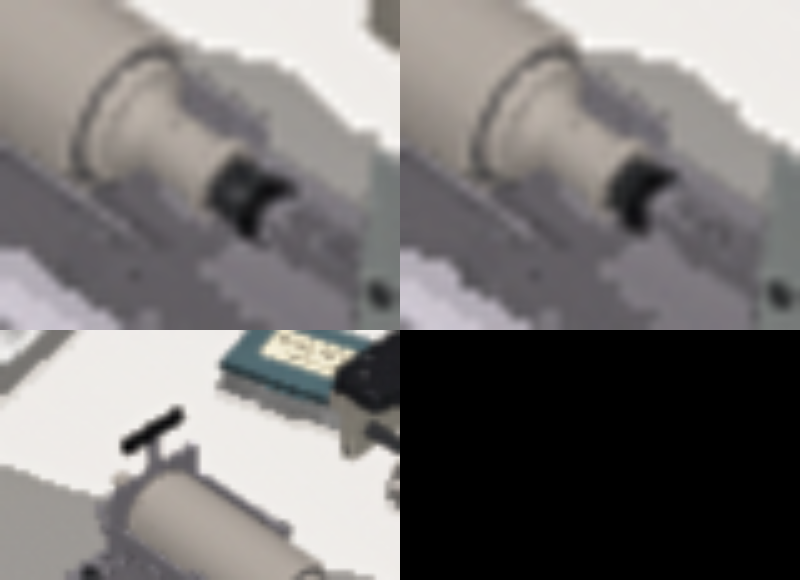

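The right panel shows the black collar has closed up on the sleeve: its rear edge went from (293,187) to (275,178) local, about 5.2 mm. The rim hasn't moved and the yoke bar is home at (153,430). Handing in while holding.

```bash
python3 -c "
from plant import r
print(r.close_job())"
```

```text
the job is handed in; nothing more can be done
None
```

I closed the yoke until it sat home, seated the cartridge against it, and handed the job in at about 21 s. Trigger and handle are held squeezed at about 13 N with the pusher spring pressed in roughly 5 mm (estimates 4.7 to 5.5 mm, measured from images); the judge's result was not shown.

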